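# Stand the fallen custard carton back in its corner of the lane

## Robot

A 6-joint arm with a two-finger parallel gripper is mounted at the origin on the work surface. World frame = base frame: x ahead of the robot, y to its left, z up, the work surface at z = 0. Lengths are in m, angles in rad, forces in N, time in s.
With the tool pointing down it reaches from about 0.325 to 0.875 m from the base axis. Payload 4.4 kg.
Tool frame: the origin (TCP) lies midway between the tips of the shut fingers; the grasp point (between the pads) lies 19 mm behind it; z points along the fingers, y is the line along which they close (so a half turn about z gives the same grasp; the last joint's range is limited). The gripper opens to 85 mm and grips with 20 to 120 N. Pads are 22 mm wide; open, the fingers measure 114 mm over their backs; the gripper's body (76 mm by 85 mm) begins 54 mm behind the grasp point. The pads swing forward as they close: fully open they stand 13 mm farther back than shut.
Start: joints at [0.985, 0.207, 1.542, -0, 1.393, -0.15], TCP at [0.243, 0.521, 0.231] pointing down, gripper open.
Joint ranges: [-2.73, 2.73], [-0.86, 2.22], [0.23, 2.46], [-1.11, 4.25], [0.08, 2.63], [-2.82, 2.82]. Speed limits (rad/s): [2.79, 2.79, 3.14, 3.14, 3.14, 3.14].

## Interface

Orientations are given as a unit quaternion [w, x, y, z].
In Python, from station import ctrl, optics gives the robot as it stands. The module is installed in compiled form; this text tells all that it offers.
- The arm moves only by the tool carry_out, never from a script. Its argument "steps" is a list of rows, each a list of 7 numbers: the shift along the tool's x, y, z each as a share of 25 mm, from -1 to 1, then the turn, a rotation vector about the tool's x, y, z each as a share of 0.15 rad, from -1 to 1, then the opening, from 0 (shut) to 1 (fully open). In form: [[tx, ty, tz, wx, wy, wz, gripper], ...]. A call has 1 to 20 rows; each row shifts and turns the commanded pose from where the row before left it, along the tool's axes as they then stand; what a row does not reach is not made up. A row lasts 1/10 s, in which the tool goes at most 50 mm and 8.59 degrees, less where a joint would pass 70% of its speed; a pose out of reach is approached as far as the arm can. A call with a number of a shift or a turn outside -1 to 1 is refused whole. A call with a gripper value outside its range is refused whole. The fingers move at their own pace and stop on an object; the grip force is fixed at half the most. Time passes only in rows, so rows that do not move let the fingers close. It gives the time, the measured TCP pose, the force, the opening and the grip force at its end, in the units of the state.
- ctrl.get_obs(): the state, without advancing time (a new reading comes with each control period).
- optics.snapshot(name): name is "scene" or "top" or "wrist"; returns the picture (420x560x3 uint8, red, green, blue); there is no depth.
- optics.calibration(name): a dict with "K" (3x3 intrinsics, pixels), "extrinsics" (4x4, takes a point from world to camera coordinates). Camera axes: x right, y down, z forward; pixel columns grow to the right and rows downward; lengths in m; the calibration is good to about 2 mm. A picture is of the moment at which its call begins: read the wrist's pose just before it. calibration takes no time and is no camera call; for the wrist camera it gives the pose at the moment of the call.
- ctrl.close_job(): hands the job in; it is judged then, once.
The state is a dict: "time_s": time; "qpos": joint angles; "qd": joint speeds; "tau": joint torques, N m; "position": TCP position; "tool_rot": TCP orientation; "ft_force": force on the tool from outside, world axes, zero at the start; "moment": the same for the moment, N m; "grip_width": finger opening in m; "grip_force": force on a finger pad.
Only numpy, scipy, OpenCV 4.12 (cv2) and the standard library are available. Lean on these libraries where they do the work, as an engineer would, in place of code of your own. Each camera call takes 0.05 s, during which the arm holds its last target. There are 200 camera calls.

## Task

A yellow-banded carton has fallen backwards onto the steel step, with its bottom end sticking out over its empty place in the lane in front. Tip it up so that it stands upright on the bench in its place, pushed home square into the corner: flush against the step's front face and flush against the blue end plate. Do not crush the carton, and leave the neighbouring carton, the jar and the oil bottle where they are.

Things in the scene. Friction and masses are not known exactly. Their poses are not given: they have to be found in the camera images.
- step: Fixed steel step, 75 mm high, 160 deep, 340 long, black holes in its top; a blue end plate (5 mm thick, 115 high) closes the end nearer the robot and runs on 55 mm in front of it. Origin: the bench-level corner of its front face (plane x = 0) and the plate's inner face (plane y = 0). x points into the step (robot's right), y along it away from plate and robot, z up. Lane: the bench in front of it.
- carton: The fallen carton: white, yellow bands, orange cap; 68 x 68 x 142 mm tall plus a cap 28 wide, 10 high; 0.35 to 0.7 kg. Origin: centre of its bottom face; z runs bottom to cap, x and y are normal to its sides. Starts lying on the step, cap to the robot's right, bottom end 50 to 62 mm out over the lane, 75 mm above the bench. Centre of mass about 72 mm from its bottom.
- neighbour: Bystander: a like carton with blue bands and cap (68 x 68 x 142 mm plus cap) standing farther out in the lane, 110 mm or more beyond the fallen carton's place. Origin: the centre of its underside, z up.
- jar: Bystander: an amber jar, 66 mm across and 100 mm high, standing on top of the step at the end away from the robot. Origin: the centre of its underside, z up.
- oil: Bystander: a yellow oil bottle with a green cap, 66 mm across and 190 mm high, standing on the bench behind the step, on the robot's right. Origin: the centre of its underside, z up.
There are look-alikes about, which are no part of the job. What is shaped like the carton but purple or red is not meant.

How it is judged:
At the end, for the whole second after the job is handed in: The carton stands upright (within 0.05 rad, cap up) on the bench and at rest in the corner: within 5 mm of flush with the step's front face, within 6 mm of flush with the blue end plate, and square to them within 0.07 rad (angle between carton's own z axis and vertical below 0.05 rad and z of carton in the frame of step below 0.005 m and x of carton in the frame of step between -0.039 and -0.029 m and y of carton in the frame of step between 0.029 and 0.04 m and (angle between the x axis of carton and the x axis of step, either way round below 0.07 rad or angle between the x axis of carton and the y axis of step, either way round below 0.07 rad) and linear speed of carton below 0.01 m/s); the robot touches nothing.
It fails at once if the carton is crushed: the robot's fingers press it with more than 45 N (contact force between the fingers and carton above 45 N).
It fails at once if a bystander is moved by more than 20 mm or knocked over (distance of any of neighbour, jar, oil from where it was at the start of the episode above 0.02 m or angle between any of neighbour, jar, oil's own z axis and vertical above 0.3 rad).
It also fails if it takes over 48 s, if anything falls off the work surface, if the arm or the gripper's body presses on something with over 40 N, if the wrist force passes 120 N, or if a joint passes its speed limit or range.

## Working session

There is one attempt and no reset: what is moved stays moved. The work goes in short steps, Python scripts to look and compute and a tool call to move; the robot and the scene stay as the last step left them, time stands still between calls to the robot, and variables do not carry over. Pictures are saved under pics/ and viewed, at most 10 in all, crops included, and the job is handed in when it is done.

Besides the shell and the picture viewer there is one more tool, called after "Request:" by a JSON object that holds its "method" and its "body". carry_out: Moves the arm, as the interface text tells. Shift numbers are shares of 25 mm and turn numbers shares of 0.15 rad, none past 1 either way. Its arguments: {"type":"object","properties":{"steps":{"type":"array"}},"required":["steps"]}

```bash
mkdir -p pics; python3 - <<'E'
from station import ctrl, optics
import cv2, numpy as np
np.set_printoptions(precision=4,suppress=True)
for n in ["scene","top"]:
    im=optics.snapshot(n); cv2.imwrite(f"pics/{n}0.png",im[:,:,::-1]); c=optics.calibration(n); print(n,c["K"],c["extrinsics"])
o=ctrl.get_obs(); print(o)
E
```

```text
scene [[400.6868   0.     290.1665]
 [  0.     400.6868 208.5462]
 [  0.       0.       1.    ]] [[ 0.0533  0.9985  0.0126  0.0247]
 [ 0.845  -0.0384 -0.5333 -0.4605]
 [-0.532   0.0391 -0.8458  1.0735]
 [ 0.      0.      0.      1.    ]]
top [[406.5199   0.     284.1498]
 [  0.     406.5199 207.5984]
 [  0.       0.       1.    ]] [[ 0.1901 -0.9817  0.007  -0.1428]
 [-0.9523 -0.1861 -0.2417  0.6181]
 [ 0.2386  0.0393 -0.9703  0.7947]
 [ 0.      0.      0.      1.    ]]
{'time_s': 0.1, 'qpos': array([ 0.9845,  0.2073,  1.5428, -0.    ,  1.3935, -0.1505]), 'qd': array([ 0.0009, -0.0033, -0.0039,  0.0007, -0.0017, -0.0016]), 'tau': array([ -0.0001, -38.4096, -29.2548,  -0.0003,   0.0049,   0.    ]), 'position': array([0.2424, 0.5207, 0.2302]), 'tool_rot': array([-0.0004,  0.2162,  0.9764, -0.001 ]), 'ft_force': array([ 0.5943, -0.132 , -0.4896]), 'moment': array([-0.0101, -0.0124, -0.024 ]), 'grip_force': 0.0, 'grip_width': 0.08531222565722651}
```

View pics/scene0.png

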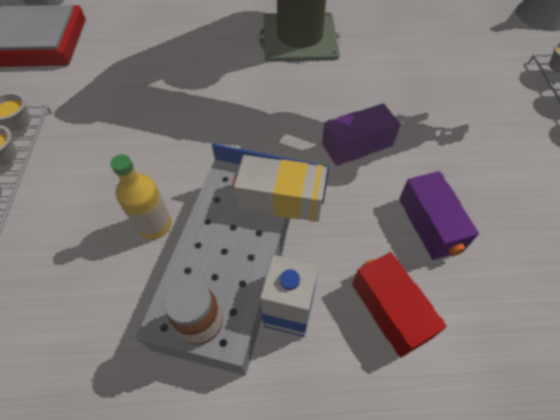

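View pics/top0.png

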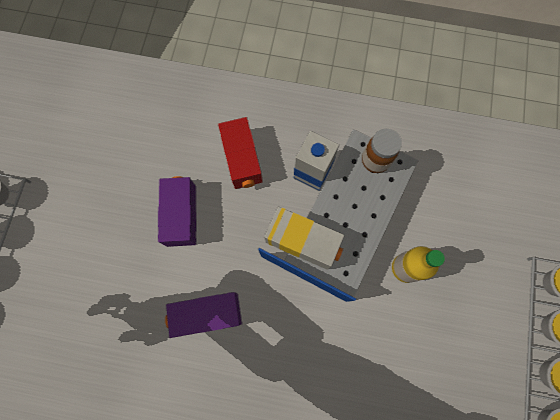

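Candidates: the yellow-banded carton lying at scene (280,188) / top (303,237). Look-alikes are purple at scene (360,135) and (438,215), red at (398,303), and the blue-banded neighbour at (290,295). I choose the yellow-banded one and check it in one close crop.

```bash
python3 - <<'E'
import cv2, numpy as np
a=cv2.imread("pics/top0.png")[120:310,240:440]; b=cv2.imread("pics/scene0.png")[135:375,135:335]
a=cv2.resize(a,None,fx=2,fy=2,interpolation=cv2.INTER_CUBIC);b=cv2.resize(b,None,fx=2,fy=2,interpolation=cv2.INTER_CUBIC)
c=np.zeros((480,800,3),np.uint8); c[:380,:400]=a; c[:480,400:]=b
cv2.imwrite("pics/crop0.png",cv2.convertScaleAbs(c,alpha=1.3,beta=15))
E
```

```text
(no output)
```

View pics/crop0.png

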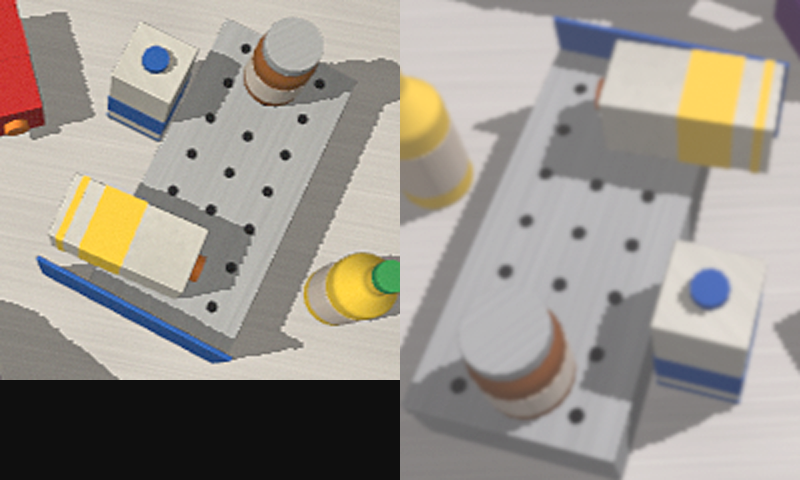

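The crop confirms it: yellow bands, orange cap on the right. The crop also gives the corners I need to fit the poses.

```bash
cat > fit.py <<'E'
from station import ctrl, optics
import numpy as np
from scipy.optimize import least_squares
from scipy.spatial.transform import Rotation as R
np.set_printoptions(precision=4,suppress=True)
C={n:optics.calibration(n) for n in ["scene","top"]}
def proj(n,P):
    c=C[n]; P=np.asarray(P,float); p=c["extrinsics"][:3,:3]@P+c["extrinsics"][:3,3]; p=c["K"]@p; return p[:2]/p[2]
def to_w(s,P):
    c,q=np.cos(s[2]),np.sin(s[2]); return np.array([s[0]+c*P[0]-q*P[1], s[1]+q*P[0]+c*P[1],P[2]])
def fit(obs,s0):
    f=lambda s:np.concatenate([proj(n,to_w(s,P))-np.array(u) for n,P,u in obs])
    r=least_squares(f,s0,loss='soft_l1'); return r.x,r.fun.reshape(-1,2)
E
python3 - <<'E'
from fit import *
S=[("top",(0,.34,.075),(352.5,130)),("top",(.16,.34,.075),(418.5,160)),("top",(-.055,-.005,.115),(258.5,249)),
("scene",(.16,.34,.075),(139,339)),("scene",(0,.34,.075),(241,366)),("scene",(0,.34,0),(246,374)),
("scene",(.16,-.005,.115),(212.5,143.5)),("scene",(-.055,-.005,.115),(329,166)),("top",(.16,-.005,.115),(355,300))]
best=min((fit(S,[.35,0,y]) for y in (-3,-1.5,0,1.5)),key=lambda t:abs(t[1]).sum()); s,r=best; print("step",s);print(r)
# carton frame: u along bottom->cap, v to side (step y), z
T=[("top",(0,.034,.143),(281,207)),("top",(.142,.034,.143),(343.5,235)),("top",(0,-.034,.143),(266,234)),
("scene",(.142,-.034,.143),(242.5,155.5)),("scene",(0,-.034,.143),(327.5,167)),("scene",(.142,.034,.143),(237,190)),("scene",(0,.034,.143),(321.5,200))]
p=to_w(s,(-.055,.035,0)); k,r=fit(T,[p[0],p[1],s[2]]); print("carton",k);print(r)
d=k[:2]-s[:2];c,q=np.cos(s[2]),np.sin(s[2]); print("carton in step",c*d[0]+q*d[1],-q*d[0]+c*d[1],k[2]-s[2])
E
```

```text
step [ 0.5189 -0.0411 -1.8612]
[[-0.0732 -1.5423]
 [-0.8212 -0.4769]
 [-1.4907  0.3566]
 [-4.6548 -0.6823]
 [ 0.4196  0.3098]
 [-0.1945  2.0399]
 [-1.1549 -1.0532]
 [ 0.0588 -0.4595]
 [-0.3957  0.6324]]
carton [ 0.5879 -0.0032 -1.7941]
[[-3.5378 -2.3967]
 [ 0.6668 -1.806 ]
 [-2.7856  1.6593]
 [ 0.0179 -0.5365]
 [-0.5243 -0.0072]
 [-4.4607 -2.2355]
 [ 0.1885  1.0849]]
carton in step -0.05603310847317203 0.05520601909526496 0.0671518964635438
```

```bash
cat > plan.py <<'E'
from fit import *
S=np.array([0.5189,-0.0411,-1.8612])
try: S=np.load("S.npy")
except Exception: pass
ex=np.array([np.cos(S[2]),np.sin(S[2]),0]);ey=np.array([-ex[1],ex[0],0]);ez=np.array([0,0,1.])
def goal(x,y,z,t=0):   # TCP in step frame, tilt t (tip leaning towards +x)
    R0=R.from_matrix(np.stack([-ex,ey,-ez],1)); Rt=R.from_rotvec(-t*ey)*R0
    return S[0:2].tolist() and np.array([*to_w(S,(x,y,z))]),Rt
def now():
    o=ctrl.get_obs(); w,a,b,c=o["tool_rot"]; return o["position"],R.from_quat([a,b,c,w])
def rows(p0,R0,p1,R1,n,g):
    rv=(R0.inv()*R1).as_rotvec(); out=[];p,Q=p0.copy(),R0
    for i in range(n):
        pt=p0+(p1-p0)*(i+1)/n
        t=np.round(Q.inv().apply(pt-p)/.025,2); w=np.round(rv/n/.15,2)
        out.append([*t.tolist(),*w.tolist(),g]); p=p+Q.apply(t*.025); Q=Q*R.from_rotvec(w*.15)
    print(n,"rows end in step:",instep(p)); print(out); return p,Q
def instep(p):
    d=np.asarray(p)-np.array([S[0],S[1],0]); return np.array([d@ex,d@ey,d[2]])
def show():
    p,Q=now();o=ctrl.get_obs();z=Q.apply([0,0,1]);print("t",o["time_s"],"tcp in step",instep(p),"tilt",np.arctan2(z@ex,-z[2]),"toolz",z,"tooly.ey",Q.apply([0,1,0])@ey,"F step",[round(float(o["ft_force"]@v),1) for v in(ex,ey,ez)],"q",o["qpos"],o["grip_width"])
E
python3 - <<'E'
from plan import *
print(goal(0,0,.1,.3)[1].apply([0,0,1])@ex)
p,Q=now(); show()
rows(p,Q,*goal(.0,.13,.24),24,0)
# neighbour top corners scene
N=[("scene",(0,0,.152),(290,279)),("top",(0,0,.152),(318,150))]
k,r=fit(N,[.6,-.1,0]);print("neigh",instep([k[0],k[1],0]),r)
E
```

```text
0.2955202066613396
t 0.1 tcp in step [-0.4591 -0.4258  0.2302] tilt 0.0020119009762068975 toolz [-0.0012 -0.0018 -1.    ] tooly.ey 0.1448926869135776 F step [-0.0, 0.6, -0.5] q [ 0.9845  0.2073  1.5428 -0.      1.3935 -0.1505] 0.08531222565722651
24 rows end in step: [0.0001 0.1301 0.2401]
[[-1.03, -0.62, -0.02, -0.0, 0.0, 0.4, 0], [-1.06, -0.56, -0.01, -0.0, 0.0, 0.4, 0], [-1.1, -0.5, -0.02, -0.0, 0.0, 0.4, 0], [-1.12, -0.43, -0.01, -0.0, 0.0, 0.4, 0], [-1.14, -0.36, -0.02, -0.0, 0.0, 0.4, 0], [-1.17, -0.29, -0.01, -0.0, 0.0, 0.4, 0], [-1.18, -0.22, -0.02, -0.0, 0.0, 0.4, 0], [-1.19, -0.15, -0.01, -0.0, 0.0, 0.4, 0], [-1.2, -0.08, -0.02, -0.0, 0.0, 0.4, 0], [-1.2, -0.0, -0.01, -0.0, 0.0, 0.4, 0], [-1.2, 0.06, -0.02, -0.0, 0.0, 0.4, 0], [-1.2, 0.14, -0.01, -0.0, 0.0, 0.4, 0], [-1.18, 0.21, -0.02, -0.0, 0.0, 0.4, 0], [-1.17, 0.28, -0.01, -0.0, 0.0, 0.4, 0], [-1.15, 0.35, -0.02, -0.0, 0.0, 0.4, 0], [-1.12, 0.42, -0.01, -0.0, 0.0, 0.4, 0], [-1.1, 0.48, -0.02, -0.0, 0.0, 0.4, 0], [-1.07, 0.55, -0.02, -0.0, 0.0, 0.4, 0], [-1.04, 0.61, -0.01, -0.0, 0.0, 0.4, 0], [-0.99, 0.68, -0.02, -0.0, 0.0, 0.4, 0], [-0.95, 0.73, -0.01, -0.0, 0.0, 0.4, 0], [-0.91, 0.79, -0.02, -0.0, 0.0, 0.4, 0], [-0.86, 0.84, -0.01, -0.0, 0.0, 0.4, 0], [-0.81, 0.89, -0.02, -0.0, 0.0, 0.4, 0]]
neigh [-0.0407  0.229   0.    ] [[-0.5541 -0.5447]
 [-0.6444 -1.7866]]
```

Request:
{"method": "carry_out", "body": {"steps": [[0,0,-0.04,0,0,0.96,0],[0,0,-0.04,0,0,0.96,0],[0,0,-0.04,0,0,0.96,0],[0,0,-0.04,0,0,0.96,0],[0,0,-0.04,0,0,0.96,0],[0,0,-0.04,0,0,0.96,0],[0,0,-0.04,0,0,0.96,0],[0,0,-0.04,0,0,0.96,0],[0,0,-0.04,0,0,0.96,0],[0,0,-0.04,0,0,0.96,0]]}}

```text
time_s: 1.1
position: [0.2425, 0.5209, 0.2406]
tool_rot: [0.0, 0.808, 0.589, -0.001]
ft_force: [-0.7, 0.0, -0.9]
grip_width: -0.0002
grip_force: 0.0
```

Request:
{"method": "carry_out", "body": {"steps": [[-0.9,0.98,0,0,0,0,0],[-0.9,0.98,0,0,0,0,0],[-0.9,0.98,0,0,0,0,0],[-0.9,0.98,0,0,0,0,0],[-0.9,0.98,0,0,0,0,0],[-0.9,0.98,0,0,0,0,0],[-0.9,0.98,0,0,0,0,0],[-0.9,0.98,0,0,0,0,0],[-0.9,0.98,0,0,0,0,0],[-0.9,0.98,0,0,0,0,0],[-0.9,0.98,0,0,0,0,0],[-0.9,0.98,0,0,0,0,0],[-0.9,0.98,0,0,0,0,0],[-0.9,0.98,0,0,0,0,0],[-0.9,0.98,0,0,0,0,0],[-0.9,0.98,0,0,0,0,0],[-0.9,0.98,0,0,0,0,0],[-0.9,0.98,0,0,0,0,0],[-0.9,0.98,0,0,0,0,0],[-0.9,0.98,0,0,0,0,0]]}}

```text
time_s: 3.1
position: [0.5751, -0.0563, 0.2406]
tool_rot: [-0.001, 0.806, 0.591, -0.0]
ft_force: [0.1, -0.1, 0.0]
grip_width: 0.0002
grip_force: 0.0
```

```bash
python3 - <<'E'
from plan import *
import cv2
show()
c=optics.calibration("wrist"); im=optics.snapshot("wrist"); cv2.imwrite("pics/w1.png",im[:,:,::-1]); np.savez("w1.npz",**c)
E
```

```text
t 3.1 tcp in step [-0.0016  0.0582  0.2406] tilt -8.589600302698543e-05 toolz [-0.0012  0.0004 -1.    ] tooly.ey 0.9998908621238478 F step [0.1, 0.1, 0.0] q [-0.2473  0.2063  1.5224  0.0001  1.4142  0.0578] 0.00020362083353860834
```

View pics/w1.png

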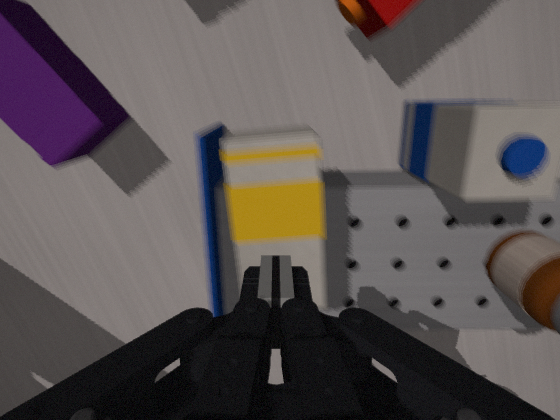

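The wrist view shows the carton's bottom-end top edge at row ~138 (222–318), its right edge from (320,150) to (327,300), the plate's top at (210,130)–(215,310), and the step edge near (330,172)–(410,183).

```bash
python3 - <<'E'
from plan import *
c=np.load("w1.npz");K,E=c["K"],c["extrinsics"]
def bp(u,v,z):
    d=E[:3,:3].T@np.linalg.inv(K)@np.array([u,v,1.]);o=-E[:3,:3].T@E[:3,3];return instep(o+d*(z-o[2])/d[2])
print("cam",instep(-E[:3,:3].T@E[:3,3]))
for n,u,v,z in [("carton R",320,150,.143),("carton R2",327,300,.143),("carton Lbot",222,158,.143),("L2",232,240,.143),("bot edge L",222,142,.143),("bot edge R",318,135,.143),("plate in",223,124,.115),("plate out",198,132,.115),("plate in2",217,310,.115),("plate in mid",214,200,.115),("step edge",335,172,.075),("step edge2",405,185,.075),("neigh L",403,100,.0)]: print(n,bp(u,v,z))
E
```

```text
cam [-0.0808  0.0602  0.3824]
carton R [-0.0431  0.0906  0.143 ]
carton R2 [0.0786 0.0995 0.143 ]
carton Lbot [-0.0385  0.0216  0.143 ]
L2 [0.0246 0.0252 0.143 ]
bot edge L [-0.0497  0.0223  0.143 ]
bot edge R [-0.0535  0.089   0.143 ]
plate in [-0.0596  0.0195  0.115 ]
plate out [-0.0539 -0.0001  0.115 ]
plate in2 [0.1065 0.0036 0.115 ]
plate in mid [0.001  0.0083 0.115 ]
step edge [-0.012   0.1136  0.075 ]
step edge2 [0.0013 0.1791 0.075 ]
neigh L [-0.0728  0.1962  0.    ]
```

Request:
{"method": "carry_out", "body": {"steps": [[-0.32,0.92,0,0,0,0,0],[-0.32,0.92,0,0,0,0,0],[-0.32,0.92,0,0,0,0,0],[-0.32,0.92,0,0,0,0,0],[0,0,0.97,0,0,0,0],[0,0,0.97,0,0,0,0],[0,0,0.97,0,0,0,0],[0,0,0.97,0,0,0,0],[0,0,0.97,0,0,0,0],[0,0,0.97,0,0,0,0],[0,-0.6,0,0,0,0,0],[0,-0.6,0,0,0,0,0],[0,-0.2,0,0,0,0,0],[0,-0.2,0,0,0,0,0],[0,-0.2,0,0,0,0,0]]}}

```text
time_s: 4.65
position: [0.6111, -0.1, 0.0966]
tool_rot: [0.001, 0.806, 0.591, 0.001]
ft_force: [3.2, -0.2, 0.6]
grip_width: -0.0003
grip_force: 0.0
```

```bash
python3 -c "
from plan import *
show()"
```

```text
t 4.65 tcp in step [0.03   0.1052 0.0966] tilt -5.0647263261339294e-05 toolz [ 0.0024 -0.0007 -1.    ] tooly.ey 0.9998884484990739 F step [-0.7, 3.1, 0.6] q [-0.3019  0.4316  1.5444  0.0001  1.1631  0.0032] -0.00030557052173368747
```

Request:
{"method": "carry_out", "body": {"steps": [[0,-0.16,0,0,0,0,0],[0,-0.16,0,0,0,0,0],[0,-0.16,0,0,0,0,0],[0,-0.16,0,0,0,0,0]]}}

```text
time_s: 5.05
position: [0.5994, -0.0966, 0.0988]
tool_rot: [0.005, 0.806, 0.591, 0.003]
ft_force: [16.4, -5.5, 6.4]
grip_width: -0.0001
grip_force: 8.6
```

Request:
{"method": "carry_out", "body": {"steps": [[0,-0.1,0,0,0,0,0],[0,-0.1,0,0,0,0,0]]}}

```text
time_s: 5.25
position: [0.5973, -0.0959, 0.1004]
tool_rot: [0.007, 0.806, 0.591, 0.005]
ft_force: [14.1, -4.2, 6.0]
grip_width: 0.0002
grip_force: 5.9
```

```bash
python3 -c "
from plan import *
show()"
```

```text
t 5.25 tcp in step [0.0301 0.0908 0.1004] tilt 0.00014964584398653022 toolz [ 0.017  -0.0052 -0.9998] tooly.ey 0.9997286046618363 F step [-0.0, 14.7, 6.0] q [-0.3022  0.3912  1.5933  0.0001  1.1393  0.0032] 0.00015964724016027967
```

```bash
python3 - <<'E'
from plan import *
import cv2
a=optics.snapshot("top")[120:320,230:450]; b=optics.snapshot("scene")[120:320,130:350]
c=np.hstack([cv2.resize(i,None,fx=1.8,fy=1.8,interpolation=cv2.INTER_CUBIC) for i in (a,b)])
cv2.imwrite("pics/c2.png",cv2.convertScaleAbs(c[:,:,::-1],alpha=1.3,beta=15)); show()
E
```

```text
t 5.35 tcp in step [0.0301 0.0905 0.1005] tilt 0.00017149986105810384 toolz [ 0.0165 -0.0051 -0.9999] tooly.ey 0.9997390545197952 F step [0.2, 12.0, 5.6] q [-0.3022  0.3909  1.5934  0.      1.1401  0.0032] 0.00018055948495238034
```

View pics/c2.png

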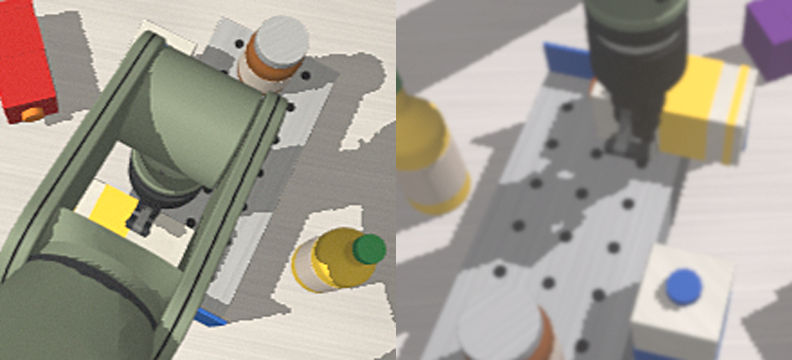

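Raw read: the finger stands at the carton's far side and the bottom end has moved towards the plate, its corner now about at scene (329,160). The 6 N of upward force suggests the finger linkage flares onto the carton's top edge, so I'll back off, raise and push with the tips.

Request:
{"method": "carry_out", "body": {"steps": [[0,0.6,0,0,0,0,0],[0,0.2,-0.9,0,0,0,0],[0,0,0,0,0,0,0]]}}

```text
time_s: 5.65
position: [0.6113, -0.1001, 0.1209]
tool_rot: [0.002, 0.806, 0.591, 0.001]
ft_force: [0.5, 0.4, 0.3]
grip_width: -0.0004
grip_force: 0.0
```

```bash
python3 -c "
from plan import *
show()"
```

```text
t 5.65 tcp in step [0.0301 0.1054 0.1209] tilt 9.792098471268696e-05 toolz [ 0.0044 -0.0014 -1.    ] tooly.ey 0.999882562696233 F step [-0.5, 0.3, 0.3] q [-0.3019  0.4015  1.5305 -0.      1.2049  0.0031] -0.0003954598543593468
```

Request:
{"method": "carry_out", "body": {"steps": [[0,-0.2,0,0,0,0,0],[0,-0.2,0,0,0,0,0],[0,-0.2,0,0,0,0,0]]}}

```text
time_s: 5.95
position: [0.5929, -0.0942, 0.1167]
tool_rot: [-0.001, 0.806, 0.592, -0.001]
ft_force: [-0.9, -0.1, -0.2]
grip_width: -0.0002
grip_force: 0.0
```

Request:
{"method": "carry_out", "body": {"steps": [[0,-0.1,0,0,0,0,0],[0,-0.1,0,0,0,0,0]]}}

```text
time_s: 6.15
position: [0.5893, -0.0932, 0.1178]
tool_rot: [-0.0, 0.806, 0.592, -0.0]
ft_force: [0.4, -0.9, -0.4]
grip_width: -0.0001
grip_force: 0.0
```

```bash
python3 -c "
from plan import *
show()"
```

```text
t 6.15 tcp in step [0.0297 0.0824 0.1178] tilt 2.9284541755826187e-05 toolz [-0.001   0.0003 -1.    ] tooly.ey 0.9998942879181931 F step [0.7, 0.7, -0.4] q [-0.3017  0.3651  1.5886 -0.      1.189   0.0032] -8.24479808185207e-05
```

Request:
{"method": "carry_out", "body": {"steps": [[0,-0.1,0,0,0,0,0],[0,-0.1,0,0,0,0,0]]}}

```text
time_s: 6.35
position: [0.5876, -0.0926, 0.1193]
tool_rot: [0.002, 0.806, 0.591, 0.002]
ft_force: [6.9, -1.8, 0.6]
grip_width: 0.0002
grip_force: 3.6
```

Request:
{"method": "carry_out", "body": {"steps": [[0,-0.1,0,0,0,0,0],[0,-0.05,0,0,0,0,0]]}}

```text
time_s: 6.55
position: [0.587, -0.0925, 0.1213]
tool_rot: [0.005, 0.806, 0.591, 0.004]
ft_force: [10.0, -2.3, 1.4]
grip_width: -0.0002
grip_force: 5.1
```

Request:
{"method": "carry_out", "body": {"steps": [[0,-0.1,0,0,0,0,0],[0,0,0,0,0,0,0]]}}

```text
time_s: 6.75
position: [0.5866, -0.0924, 0.1226]
tool_rot: [0.007, 0.806, 0.591, 0.006]
ft_force: [11.8, -2.3, 1.2]
grip_width: -0.0003
grip_force: 6.0
```

```bash
python3 -c "
from plan import *
show()"
```

```text
t 6.75 tcp in step [0.0297 0.0796 0.1226] tilt -0.0001691519541799893 toolz [ 0.0177 -0.0051 -0.9998] tooly.ey 0.9997172344928079 F step [-1.1, 12.0, 1.2] q [-0.3021  0.3423  1.6086  0.0004  1.1723  0.0032] -0.00029542217623585636
```

Request:
{"method": "carry_out", "body": {"steps": [[0,0.8,0,0,0,0,0],[0,0,-1,0,0,0,0],[0,0,-1,0,0,0,0],[0.9,-0.6,0,0,0,0,0.3],[0.9,-0.6,0,0,0,0,0.3],[0.9,-0.6,0,0,0,0,0.3],[0,-0.45,0,0,0,0,0.3],[0,0,0,0,0,0,0.3]]}}

```text
time_s: 7.55
position: [0.5636, -0.0142, 0.168]
tool_rot: [-0.0, 0.806, 0.592, -0.001]
ft_force: [0.9, 0.2, 0.0]
grip_width: 0.026
grip_force: 0.0
```

```bash
python3 - <<'E'
from plan import *
import cv2
show()
c=optics.calibration("wrist"); im=optics.snapshot("wrist"); cv2.imwrite("pics/w2.png",im[:,:,::-1]); np.savez("w2.npz",**c)
p,Q=now(); p,Q=rows(p,Q,*goal(-.040,.036,.155),2,.3)
E
```

```text
t 7.55 tcp in step [-0.0386  0.0351  0.168 ] tilt 0.0007507706200410919 toolz [-0.0018 -0.0003 -1.    ] tooly.ey 0.9999147217687134 F step [-0.5, 0.8, 0.0] q [-0.1783  0.2435  1.6333 -0.0006  1.2664  0.1252] 0.02597228490355982
2 rows end in step: [-0.0401  0.0361  0.155 ]
[[0.04, -0.01, 0.26, -0.0, 0.0, -0.05, 0.3], [0.04, -0.0, 0.27, -0.0, 0.0, -0.05, 0.3]]
```

View pics/w2.png

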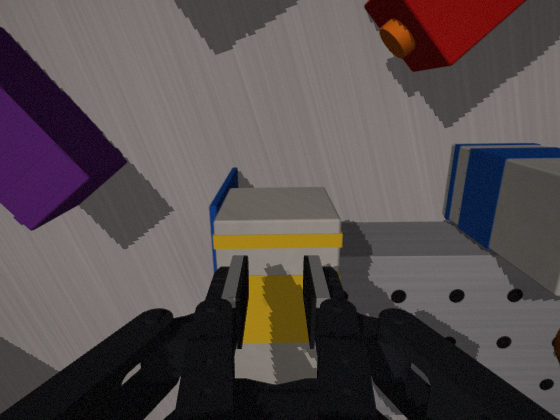

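The carton lies square along the plate. Its bottom-end top edge is at row ~221 (218–340), and the step's front edge is at row ~255.

```bash
python3 - <<'E'
from plan import *
c=np.load("w2.npz");K,E=c["K"],c["extrinsics"]
def bp(u,v,z):
    d=E[:3,:3].T@np.linalg.inv(K)@np.array([u,v,1.]);o=-E[:3,:3].T@E[:3,3];return instep(o+d*(z-o[2])/d[2])
for a in [(216,221,.143),(340,221,.143),(370,255,.075),(500,258,.075),(212,210,.115)]: print(a,bp(*a))
p,Q=now(); p,Q=rows(p,Q,*goal(-.042,.036,.150),2,.3)
s=.052;s_u=s-.012
prev=(p,Q)
for th in (10,20,30):
    t=np.radians(th); print(th); prev=rows(*prev,*goal(-s_u*np.cos(t)-.068*np.sin(t),.036,.073-s_u*np.sin(t)+.068*np.cos(t),t),5,.3)
E
```

```text
(216, 221, 0.143) [-0.0553  0.005   0.143 ]
(340, 221, 0.143) [-0.0545  0.0697  0.143 ]
(370, 255, 0.075) [-0.0007  0.1071  0.075 ]
(500, 258, 0.075) [0.0031 0.2062 0.075 ]
(212, 210, 0.115) [-0.0519 -0.0024  0.115 ]
2 rows end in step: [-0.0421  0.0361  0.15  ]
[[0.08, -0.01, 0.36, -0.0, 0.0, -0.05, 0.3], [0.08, -0.0, 0.37, -0.0, 0.0, -0.05, 0.3]]
10
5 rows end in step: [-0.0512  0.0361  0.133 ]
[[0.07, -0.0, 0.14, -0.0, -0.23, 0.0, 0.3], [0.08, -0.0, 0.13, -0.0, -0.23, 0.0, 0.3], [0.08, -0.0, 0.13, -0.0, -0.23, 0.0, 0.3], [0.09, -0.0, 0.13, -0.0, -0.23, 0.0, 0.3], [0.09, -0.0, 0.12, -0.0, -0.23, 0.0, 0.3]]
20
5 rows end in step: [-0.0608  0.036   0.1232]
[[0.09, -0.0, 0.06, -0.0, -0.23, 0.0, 0.3], [0.09, -0.0, 0.06, -0.0, -0.23, 0.0, 0.3], [0.1, -0.0, 0.06, -0.0, -0.23, 0.0, 0.3], [0.09, -0.0, 0.06, -0.0, -0.23, 0.0, 0.3], [0.1, -0.0, 0.05, -0.0, -0.23, 0.0, 0.3]]
30
5 rows end in step: [-0.0687  0.036   0.112 ]
[[0.09, -0.0, 0.06, 0.0, -0.24, 0.0, 0.3], [0.09, -0.0, 0.06, 0.0, -0.24, 0.0, 0.3], [0.09, -0.0, 0.06, 0.0, -0.24, 0.0, 0.3], [0.1, -0.0, 0.05, 0.0, -0.24, 0.0, 0.3], [0.1, -0.0, 0.05, 0.0, -0.24, 0.0, 0.3]]
```

Request:
{"method": "carry_out", "body": {"steps": [[0.08,0,0.36,0,0,-0.05,0.3],[0.08,0,0.36,0,0,-0.05,0.3],[0.07,0,0.14,0,-0.23,0,0.3],[0.08,0,0.13,0,-0.23,0,0.3],[0.08,0,0.13,0,-0.23,0,0.3],[0.09,0,0.13,0,-0.23,0,0.3],[0.09,0,0.12,0,-0.23,0,0.3]]}}

```text
time_s: 8.3
position: [0.5701, 0.0002, 0.1341]
tool_rot: [0.05, 0.799, 0.595, -0.067]
ft_force: [-2.0, 11.4, 11.9]
grip_width: 0.0254
grip_force: 6.5
```

Request:
{"method": "carry_out", "body": {"steps": [[0.09,0,0.07,0,-0.23,0,0.3],[0.09,0,0.07,0,-0.23,0,0.3],[0.1,0,0.07,0,-0.23,0,0.3],[0.09,0,0.07,0,-0.23,0,0.3],[0.1,0,0.06,0,-0.23,0,0.3]]}}

```text
time_s: 8.8
position: [0.5731, 0.0099, 0.123]
tool_rot: [0.101, 0.79, 0.589, -0.135]
ft_force: [-1.4, 9.2, 7.9]
grip_width: 0.0257
grip_force: 5.4
```

```bash
python3 - <<'E'
from plan import *
import cv2
show()
b=optics.snapshot("scene")[60:340,130:450]
cv2.imwrite("pics/s3.png",cv2.resize(b[:,:,::-1],None,fx=2,fy=2))
E
```

```text
t 8.8 tcp in step [-0.0643  0.0373  0.123 ] tilt 0.33985584205158587 toolz [-0.0944 -0.3197 -0.9428] tooly.ey 0.9999992976045158 F step [-8.4, -4.0, 7.9] q [ 0.0408  0.4111  1.5542 -0.3333  1.3044  0.4407] 0.025679787421423732
```

View pics/s3.png

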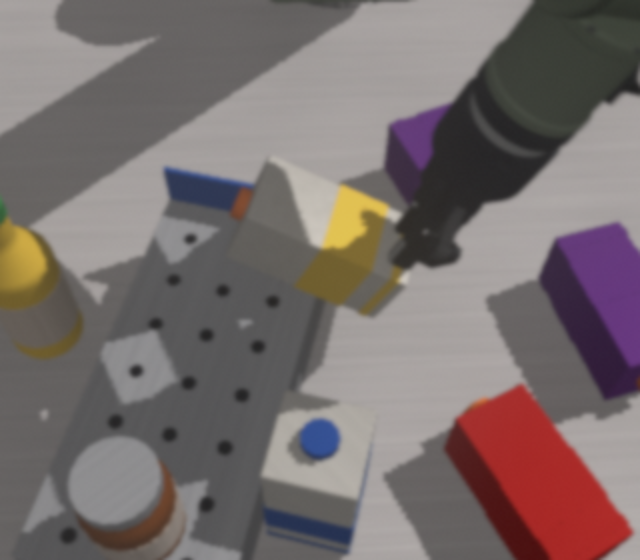

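It shows the carton tilted about 20° with the finger tips on its face near the bottom end. Continuing the arc.

Request:
{"method": "carry_out", "body": {"steps": [[0.1,0,0.07,0,-0.23,0,0.3],[0.1,0,0.07,0,-0.23,0,0.3],[0.1,0,0.07,0,-0.23,0,0.3],[0.1,0,0.07,0,-0.23,0,0.3],[0.1,0,0.06,0,-0.23,0,0.3]]}}

```text
time_s: 9.35
position: [0.5754, 0.0176, 0.1093]
tool_rot: [0.152, 0.776, 0.578, -0.203]
ft_force: [0.0, 9.1, 5.8]
grip_width: 0.0255
grip_force: 4.8
```

Request:
{"method": "carry_out", "body": {"steps": [[0.1,0,0.06,0,-0.23,0,0.3],[0.1,0,0.06,0,-0.23,0,0.3],[0.1,0,0.06,0,-0.23,0,0.3],[0.1,0,0.06,0,-0.23,0,0.3],[0.1,0,0.06,0,-0.23,0,0.3]]}}

```text
time_s: 9.85
position: [0.5768, 0.0228, 0.0952]
tool_rot: [0.201, 0.755, 0.563, -0.27]
ft_force: [1.2, 7.5, 1.5]
grip_width: 0.0255
grip_force: 3.3
```

```bash
python3 - <<'E'
from plan import *
import cv2
show()
b=optics.snapshot("scene")[60:340,130:450]
cv2.imwrite("pics/s4.png",cv2.resize(b[:,:,::-1],None,fx=2,fy=2))
E
```

```text
t 9.85 tcp in step [-0.0778  0.0372  0.0952] tilt 0.6861499317424445 toolz [-0.1803 -0.6074 -0.7737] tooly.ey 0.9999989881394014 F step [-7.5, -1.0, 1.5] q [ 0.1974  0.6181  1.432  -0.5977  1.4764  0.6638] 0.025468457392948635
```

View pics/s4.png

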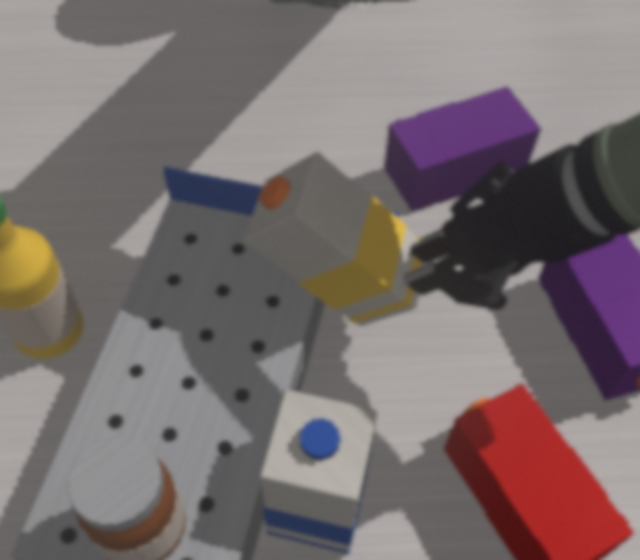

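θ is now about 40°, with the cap rising and everything else untouched. I'll continue, holding the tool tilt at about 46°.

```bash
python3 - <<'E'
from plan import *
p,Q=now();a=rows(p,Q,*goal(-.080,.037,.085,.8),3,.3)
a=rows(*a,*goal(-.081,.037,.070,.8),5,.3)
a=rows(*a,*goal(-.078,.037,.055,.8),5,.3)
E
```

```text
3 rows end in step: [-0.08    0.037   0.0849]
[[0.1, 0.01, 0.07, 0.0, -0.25, 0.01, 0.3], [0.1, 0.0, 0.06, 0.0, -0.25, 0.01, 0.3], [0.11, 0.01, 0.07, 0.0, -0.25, 0.01, 0.3]]
5 rows end in step: [-0.0811  0.037   0.07  ]
[[0.09, -0.0, 0.08, 0.0, 0.0, -0.0, 0.3], [0.09, -0.0, 0.07, 0.0, 0.0, -0.0, 0.3], [0.09, -0.0, 0.08, 0.0, 0.0, -0.0, 0.3], [0.1, -0.0, 0.08, 0.0, 0.0, -0.0, 0.3], [0.09, -0.0, 0.07, 0.0, 0.0, -0.0, 0.3]]
5 rows end in step: [-0.0781  0.037   0.0549]
[[0.07, -0.0, 0.1, 0.0, 0.0, -0.0, 0.3], [0.07, -0.0, 0.1, 0.0, 0.0, -0.0, 0.3], [0.07, -0.0, 0.11, 0.0, 0.0, -0.0, 0.3], [0.07, -0.0, 0.1, 0.0, 0.0, -0.0, 0.3], [0.07, -0.0, 0.1, 0.0, 0.0, -0.0, 0.3]]
```

Request:
{"method": "carry_out", "body": {"steps": [[0.1,0,0.07,0,-0.25,0,0.3],[0.1,0,0.06,0,-0.25,0,0.3],[0.11,0,0.07,0,-0.25,0,0.3],[0.09,0,0.08,0,0,0,0.3],[0.09,0,0.08,0,0,0,0.3],[0.09,0,0.08,0,0,0,0.3],[0.09,0,0.08,0,0,0,0.3],[0.09,0,0.07,0,0,0,0.3]]}}

```text
time_s: 10.7
position: [0.577, 0.0234, 0.0734]
tool_rot: [0.234, 0.738, 0.55, -0.313]
ft_force: [-0.1, 3.8, 6.5]
grip_width: 0.0261
grip_force: 2.7
```

Request:
{"method": "carry_out", "body": {"steps": [[0.07,0,0.1,0,0,0,0.3],[0.07,0,0.1,0,0,0,0.3],[0.07,0,0.1,0,0,0,0.3],[0.07,0,0.1,0,0,0,0.3],[0.07,0,0.1,0,0,0,0.3]]}}

```text
time_s: 11.2
position: [0.5802, 0.0247, 0.0668]
tool_rot: [0.237, 0.74, 0.549, -0.31]
ft_force: [-2.8, 25.6, 36.9]
grip_width: 0.0256
grip_force: 18.8
```

```bash
python3 - <<'E'
from plan import *
import cv2
show()
b=optics.snapshot("scene")[60:340,130:450]
cv2.imwrite("pics/s5.png",cv2.resize(b[:,:,::-1],None,fx=2,fy=2))
E
```

```text
t 11.2 tcp in step [-0.0806  0.0399  0.0668] tilt 0.8009411124960898 toolz [-0.1977 -0.6903 -0.696 ] tooly.ey 0.9999381559804654 F step [-23.7, -10.0, 36.9] q [ 0.2354  0.723   1.3866 -0.6765  1.5169  0.7407] 0.025603052206963104
```

View pics/s5.png

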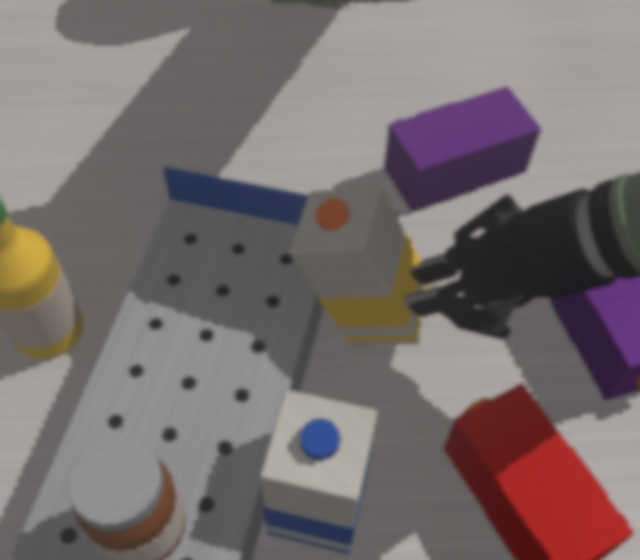

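The force is climbing (~44 N): the carton's bottom has met the bench. I'll ease off straight away along the tool axis.

Request:
{"method": "carry_out", "body": {"steps": [[0,0,-0.3,0,0,0,0.3],[0,0,-0.3,0,0,0,0.3],[0,0,-0.3,0,0,0,0.3],[0,0,0,0,0,0,0.3]]}}

```text
time_s: 11.65
position: [0.5807, 0.0366, 0.0731]
tool_rot: [0.233, 0.738, 0.55, -0.313]
ft_force: [0.2, 2.8, 0.1]
grip_width: 0.0257
grip_force: 1.0
```

```bash
python3 - <<'E'
from plan import *
import cv2
show()
a=optics.snapshot("top")[150:290,230:430]; b=optics.snapshot("scene")[110:250,230:430]
c=np.hstack([cv2.resize(i,None,fx=2,fy=2,interpolation=cv2.INTER_CUBIC) for i in (a,b)])
cv2.imwrite("pics/c6.png",c[:,:,::-1])
E
```

```text
t 11.65 tcp in step [-0.0922  0.037   0.0731] tilt 0.8017361912319302 toolz [-0.2052 -0.6886 -0.6955] tooly.ey 0.9999998059466445 F step [-2.8, -0.6, 0.1] q [ 0.2506  0.7256  1.3661 -0.6642  1.5453  0.732 ] 0.02567632419900965
```

View pics/c6.png

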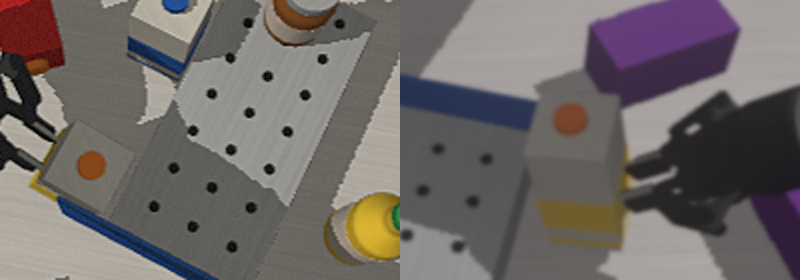

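The tenth picture shows the carton nearly upright, cap up, still leaning a little and held lightly by the fingers. Cap is at top (275.5,232) and scene (315,169.5). That was my last picture, so from here I'll track the cap numerically by colour and triangulation.

```bash
cat > cap.py <<'E'
from plan import *
import cv2
def blob(im,lo,hi,near,win):
    h=cv2.cvtColor(im,cv2.COLOR_RGB2HSV); m=cv2.inRange(h,np.array(lo),np.array(hi))
    k=np.zeros_like(m); k[max(0,near[1]-win):near[1]+win,max(0,near[0]-win):near[0]+win]=1; m*=k
    n,l,st,c=cv2.connectedComponentsWithStats(m); 
    if n<2: return None,0
    i=1+np.argmax(st[1:,4]); return c[i],st[i,4]
def cap(g=(-.034,.034,.152)):
    M=[];uv=[]
    for n in("top","scene"):
        near=proj(n,to_w(S,g)).astype(int); c,a=blob(optics.snapshot(n),(3,130,60),(16,255,255),near,28)
        print(n,near,c,a); uv.append(c); M.append(C[n]["K"]@C[n]["extrinsics"][:3])
    X=cv2.triangulatePoints(M[0],M[1],uv[0].reshape(2,1),uv[1].reshape(2,1))[:,0]; X=X[:3]/X[3]
    print("cap in step (expect ~-.034 .034 .15)",instep(X)); return X
if __name__=="__main__": show(); cap()
E
python3 cap.py
```

```text
t 11.75 tcp in step [-0.0917  0.0367  0.0729] tilt 0.80279223408841 toolz [-0.206  -0.6892 -0.6947] tooly.ey 0.9999998623329182 F step [-2.5, -0.7, 2.0] q [ 0.2503  0.7259  1.3667 -0.6648  1.5455  0.732 ] 0.025510011974832617
top [275 233] [275.5123 232.3025] 162
scene [313 167] [314.2732 169.1639] 183
cap in step (expect ~-.034 .034 .15) [-0.0351  0.037   0.1509]
```

Request:
{"method": "carry_out", "body": {"steps": [[0.08,0,-0.08,0,0,0,0.3],[0.08,0,-0.08,0,0,0,0.3],[0.08,0,-0.08,0,0,0,0.3],[0.08,0,-0.08,0,0,0,0.3],[0.08,0,-0.08,0,0,0,0.3],[0.08,0,-0.08,0,0,0,0.3],[0.08,0,-0.08,0,0,0,0.3],[0.08,0,-0.08,0,0,0,0.3],[0.08,0,-0.08,0,0,0,0.3],[0.08,0,-0.08,0,0,0,0.3],[0.08,0,-0.08,0,0,0,0.3],[0.08,0,-0.08,0,0,0,0.3]]}}

```text
time_s: 13.05
position: [0.5902, 0.069, 0.0726]
tool_rot: [0.233, 0.738, 0.55, -0.313]
ft_force: [-0.2, 0.7, 0.5]
grip_width: 0.0257
grip_force: 0.0
```

```bash
python3 - <<'E'
from cap import *
show(); X=cap((-.05,.034,.152))
p,Q=now(); rows(p,Q,*goal(-.135,.037,.035,.8),3,.3)
E
```

```text
t 13.05 tcp in step [-0.1259  0.0368  0.0726] tilt 0.8025464616725136 toolz [-0.2056 -0.6891 -0.6949] tooly.ey 0.9999999249099395 F step [-0.7, -0.4, 0.5] q [ 0.2917  0.7629  1.3009 -0.6447  1.59    0.7435] 0.025650582291464268
top [267 229] [260.35   224.8562] 160
scene [323 169] [334.7297 174.3892] 185
cap in step (expect ~-.034 .034 .15) [-0.0686  0.0368  0.1475]
3 rows end in step: [-0.1351  0.0371  0.035 ]
[[0.44, 0.0, 0.26, 0.0, 0.01, 0.0, 0.3], [0.45, 0.0, 0.27, 0.0, 0.01, 0.0, 0.3], [0.44, 0.01, 0.26, 0.0, 0.01, 0.0, 0.3]]
```

Request:
{"method": "carry_out", "body": {"steps": [[0.44,0,0.26,0,0,0,0.3],[0.44,0,0.26,0,0,0,0.3],[0.44,0,0.26,0,0,0,0.3],[-0.11,0,0.11,0,0,0,0.3],[-0.11,0,0.11,0,0,0,0.3],[-0.11,0,0.11,0,0,0,0.3],[-0.11,0,0.11,0,0,0,0.3],[-0.11,0,0.11,0,0,0,0.3],[-0.11,0,0.11,0,0,0,0.3],[-0.11,0,0.11,0,0,0,0.3],[-0.11,0,0.11,0,0,0,0.3]]}}

```text
time_s: 14.25
position: [0.5842, 0.0478, 0.0362]
tool_rot: [0.233, 0.738, 0.55, -0.312]
ft_force: [0.2, 1.8, 0.9]
grip_width: 0.0259
grip_force: 1.3
```

```bash
python3 - <<'E'
from cap import *
show(); X=cap((-.06,.034,.152))
E
```

```text
t 14.25 tcp in step [-0.1038  0.0371  0.0362] tilt 0.8009691859449138 toolz [-0.2044 -0.6883 -0.696 ] tooly.ey 0.99999918486214 F step [-1.8, -0.3, 0.9] q [ 0.2648  0.7911  1.3433 -0.6582  1.518   0.7683] 0.025879675245257465
top [263 227] [262.0833 225.609 ] 156
scene [329 170] [331.6543 173.9468] 188
cap in step (expect ~-.034 .034 .15) [-0.0643  0.0371  0.1477]
```

Request:
{"method": "carry_out", "body": {"steps": [[-0.11,0,0.11,0,0,0,0.3],[-0.11,0,0.11,0,0,0,0.3],[-0.11,0,0.11,0,0,0,0.3],[-0.11,0,0.11,0,0,0,0.3],[-0.11,0,0.11,0,0,0,0.3],[-0.11,0,0.11,0,0,0,0.3]]}}

```text
time_s: 14.95
position: [0.5769, 0.0248, 0.0361]
tool_rot: [0.233, 0.738, 0.55, -0.313]
ft_force: [0.4, 1.6, -0.1]
grip_width: 0.0251
grip_force: 1.1
```

Request:
{"method": "carry_out", "body": {"steps": [[-0.06,0,0.06,0,0,0,0.3],[-0.06,0,0.06,0,0,0,0.3],[-0.06,0,0.06,0,0,0,0.3]]}}

```text
time_s: 15.25
position: [0.5751, 0.0189, 0.0362]
tool_rot: [0.233, 0.738, 0.55, -0.313]
ft_force: [0.6, 2.9, 0.4]
grip_width: 0.0254
grip_force: 1.0
```

```bash
python3 - <<'E'
from cap import *
show(); X=cap()
E
```

```text
t 15.25 tcp in step [-0.0736  0.0367  0.0362] tilt 0.8025074428058988 toolz [-0.2059 -0.689  -0.6949] tooly.ey 0.999999911208297 F step [-3.0, -0.3, 0.4] q [ 0.2274  0.7621  1.3984 -0.6782  1.4801  0.7591] 0.025382298902280612
top [275 233] [275.8981 233.0828] 157
scene [313 167] [313.7391 170.0978] 184
cap in step (expect ~-.034 .034 .15) [-0.0342  0.0365  0.1475]
```

Request:
{"method": "carry_out", "body": {"steps": [[-0.04,0,0.04,0,0,0,0.3],[-0.04,0,0.04,0,0,0,0.3]]}}

```text
time_s: 15.55
position: [0.5752, 0.0185, 0.0362]
tool_rot: [0.232, 0.739, 0.551, -0.311]
ft_force: [2.7, 13.4, 1.6]
grip_width: 0.0258
grip_force: 6.2
```

Request:
{"method": "carry_out", "body": {"steps": [[-0.04,0,0.04,0,0,0,0.3],[-0.04,0,0.04,0,0,0,0.3]]}}

```text
time_s: 15.75
position: [0.5751, 0.0184, 0.0362]
tool_rot: [0.232, 0.74, 0.551, -0.309]
ft_force: [2.4, 20.4, 2.6]
grip_width: 0.0255
grip_force: 10.3
```

```bash
python3 - <<'E'
from cap import *
show(); X=cap()
E
```

```text
t 15.75 tcp in step [-0.0731  0.0368  0.0362] tilt 0.7928736978202886 toolz [-0.2015 -0.6833 -0.7018] tooly.ey 0.9999965985856653 F step [-20.2, -3.6, 2.6] q [ 0.2245  0.7554  1.4048 -0.6744  1.4703  0.7573] 0.0255349602849723
top [275 233] [276.1132 233.195 ] 159
scene [313 167] [313.7363 170.0659] 182
cap in step (expect ~-.034 .034 .15) [-0.034   0.0364  0.1475]
```

The carton is hard against the step at 20 N. Next I'll retract, shut the fingers and give a gentle push towards the plate from the far side.

Request:
{"method": "carry_out", "body": {"steps": [[0.1,0,-0.1,0,0,0,0.3],[0.5,0,-0.5,0,0,0,0.3],[0.56,0,-0.57,0,0,0,0],[0.56,0,-0.57,0,0,0,0],[0,1,0,0,0,0,0],[0,1,0,0,0,0,0],[0,1,0,0,0,0,0],[-0.71,0,0.53,0,0,0,0],[-0.71,0,0.53,0,0,0,0],[-0.71,0,0.53,0,0,0,0],[-0.71,0,0.53,0,0,0,0],[0,0,0,0,0,0,0]]}}

```text
time_s: 17.05
position: [0.6368, -0.0362, 0.0507]
tool_rot: [0.233, 0.739, 0.549, -0.315]
ft_force: [-0.6, -0.3, 0.8]
grip_width: -0.0001
grip_force: 0.0
```

```bash
python3 - <<'E'
from cap import *
show(); X=cap()
E
```

```text
t 17.05 tcp in step [-0.0384  0.1115  0.0507] tilt 0.8052361499123499 toolz [-0.2094 -0.6899 -0.6929] tooly.ey 0.9999941271494891 F step [0.4, -0.5, 0.8] q [ 0.1341  0.8132  1.2667 -0.7177  1.4947  0.648 ] -7.577138343439077e-05
top [275 233] [276.1132 233.195 ] 159
scene [313 167] [313.5989 170.2034] 177
cap in step (expect ~-.034 .034 .15) [-0.0339  0.0365  0.1472]
```

Request:
{"method": "carry_out", "body": {"steps": [[0,-0.3,0,0,0,0,0],[0,-0.3,0,0,0,0,0],[0,-0.2,0,0,0,0,0],[0,-0.1,0,0,0,0,0],[0,-0.1,0,0,0,0,0],[0,-0.1,0,0,0,0,0]]}}

```text
time_s: 17.75
position: [0.6137, -0.0237, 0.0505]
tool_rot: [0.235, 0.738, 0.551, -0.311]
ft_force: [5.9, 4.3, 0.6]
grip_width: 0.0001
grip_force: 1.7
```

Request:
{"method": "carry_out", "body": {"steps": [[0,-0.08,0,0,0,0,0],[0,-0.08,0,0,0,0,0]]}}

```text
time_s: 17.95
position: [0.6117, -0.0227, 0.051]
tool_rot: [0.236, 0.738, 0.551, -0.309]
ft_force: [10.6, 2.4, -1.1]
grip_width: 0.0001
grip_force: 3.9
```

```bash
python3 - <<'E'
from cap import *
show(); X=cap()
E
```

```text
t 17.95 tcp in step [-0.0442  0.0836  0.051 ] tilt 0.7983663614809596 toolz [-0.1962 -0.6889 -0.6978] tooly.ey 0.9999556938313557 F step [-5.3, 9.5, -1.1] q [ 0.1585  0.769   1.3434 -0.711   1.47    0.6855] 6.162066999730583e-05
top [275 233] [275.3687 234.2812] 160
scene [313 167] [313.9167 168.75  ] 180
cap in step (expect ~-.034 .034 .15) [-0.034   0.0339  0.1478]
```

Request:
{"method": "carry_out", "body": {"steps": [[0,-0.06,0,0,0,0,0],[0,0,0,0,0,0,0]]}}

```text
time_s: 18.25
position: [0.6111, -0.0223, 0.0511]
tool_rot: [0.236, 0.738, 0.551, -0.308]
ft_force: [10.2, 2.3, -2.0]
grip_width: 0.0
grip_force: 4.4
```

```bash
python3 - <<'E'
from cap import *
show(); X=cap()
E
```

```text
t 18.25 tcp in step [-0.0444  0.0829  0.0511] tilt 0.7974933141971399 toolz [-0.1946 -0.6887 -0.6985] tooly.ey 0.9999406291093973 F step [-5.1, 9.1, -2.0] q [ 0.1592  0.767   1.3463 -0.7109  1.4681  0.6872] 7.091848111080399e-07
top [275 233] [275.3687 234.2812] 160
scene [313 167] [313.8611 168.7333] 180
cap in step (expect ~-.034 .034 .15) [-0.0339  0.0339  0.1478]
```

Request:
{"method": "carry_out", "body": {"steps": [[0,0.2,0,0,0,0,0],[0,1,0,0,0,0,0],[0.71,0,-0.53,0,0,0,0],[0.71,0,-0.53,0,0,0,0],[0.71,0,-0.53,0,0,0,0],[0.71,0,-0.53,0,0,0,0.3],[0,-1,0,0,0,0,0.3],[0,-1,0,0,0,0,0.3],[0,-1,0,0,0,0,0.3],[0,0,0,0,0,0,0.3]]}}

```text
time_s: 19.35
position: [0.5845, 0.074, 0.035]
tool_rot: [0.233, 0.737, 0.551, -0.316]
ft_force: [-0.2, -0.8, -0.3]
grip_width: 0.0256
grip_force: 0.0
```

```bash
python3 - <<'E'
from cap import *
show(); X=cap()
p,Q=now(); a=rows(p,Q,*goal(-.080,.036,.036,.8),6,.3)
# yaw of the top face from the yellow-free white top: edge fit in the rectified z=.142 plane, top camera
im=optics.snapshot("top"); pts=[(-.09,-.02),(.02,-.02),(.02,.09),(-.09,.09)]
src=np.float32([proj("top",to_w(S,(x,y,.142))) for x,y in pts]); dst=np.float32([((x+.09)*4000,(y+.02)*4000) for x,y in pts])
w=cv2.warpPerspective(im,cv2.getPerspectiveTransform(src,dst),(440,440),flags=cv2.INTER_CUBIC)
g=cv2.cvtColor(w,cv2.COLOR_RGB2GRAY).astype(float); g=cv2.GaussianBlur(g,(0,0),6)
for nm,G in(("far edge dy/dx",g),("front edge dx/dy",g.T)):
    ref=.068 if nm[0]=="f" and "dy" in nm else -.068
    r0=int((ref+(.02 if ref>0 else .09))*4000); lo=90+30 if ref>0 else 100; hi=lo+190
    D=abs(np.diff(G,axis=0))[max(0,r0-40):r0+40,lo:hi]; e=D.argmax(0)
    k=np.polyfit(np.arange(len(e)),e,1); print(nm,"slope",k[0],"pos err mm",(np.median(e)+max(0,r0-40)-r0)/4,"resid",np.std(e-np.polyval(k,np.arange(len(e)))))
E
```

```text
t 19.35 tcp in step [-0.1291  0.0299  0.035 ] tilt 0.8057079722221777 toolz [-0.2084 -0.6906 -0.6926] tooly.ey 0.9999853261601067 F step [0.9, 0.1, -0.3] q [ 0.3011  0.8142  1.3061 -0.6407  1.5535  0.779 ] 0.025609721194912515
top [275 233] [274.8153 229.5541] 157
scene [313 167] [316.071  173.0328] 183
cap in step (expect ~-.034 .034 .15) [-0.0392  0.0416  0.1478]
6 rows end in step: [-0.08    0.0361  0.0359]
[[-0.23, 0.02, 0.24, 0.0, 0.0, 0.0, 0.3], [-0.23, 0.01, 0.23, 0.0, 0.0, 0.0, 0.3], [-0.23, 0.02, 0.24, 0.0, 0.0, 0.0, 0.3], [-0.22, 0.01, 0.23, 0.0, 0.0, 0.0, 0.3], [-0.23, 0.02, 0.24, 0.0, 0.0, 0.0, 0.3], [-0.23, 0.02, 0.24, 0.0, 0.0, 0.0, 0.3]]
far edge dy/dx slope -0.1412825256859421 pos err mm 6.25 resid 0.747567439471164
front edge dx/dy slope 0.16036338665162037 pos err mm -4.0 resid 0.4015958357684602
```

The retreat dragged the carton: it's now at y .042 with yaw of about −0.15. The linkage was evidently rubbing on the carton's front face. I'll square it again with the two-finger push, then push in y with the tool further out in front.

Request:
{"method": "carry_out", "body": {"steps": [[-0.23,0.02,0.24,0,0,0,0.3],[-0.23,0.02,0.24,0,0,0,0.3],[-0.23,0.02,0.24,0,0,0,0.3],[-0.23,0.02,0.24,0,0,0,0.3],[-0.12,0,0.12,0,0,0,0.3],[-0.12,0,0.12,0,0,0,0.3],[-0.12,0,0.12,0,0,0,0.3],[-0.06,0,0.06,0,0,0,0.3],[-0.06,0,0.06,0,0,0,0.3]]}}

```text
time_s: 20.4
position: [0.5757, 0.026, 0.0358]
tool_rot: [0.232, 0.739, 0.55, -0.312]
ft_force: [-1.6, 9.5, 2.1]
grip_width: 0.0259
grip_force: 3.8
```

Request:
{"method": "carry_out", "body": {"steps": [[-0.05,0,0.05,0,0,0,0.3],[-0.05,0,0.05,0,0,0,0.3]]}}

```text
time_s: 20.6
position: [0.5742, 0.0239, 0.0358]
tool_rot: [0.232, 0.739, 0.55, -0.312]
ft_force: [-3.6, 8.8, 1.7]
grip_width: 0.0256
grip_force: 3.3
```

```bash
cat > chk.py <<'E'
from cap import *
def yaw():
    im=optics.snapshot("top"); pts=[(-.09,-.02),(.02,-.02),(.02,.09),(-.09,.09)]
    src=np.float32([proj("top",to_w(S,(x,y,.142))) for x,y in pts]); dst=np.float32([((x+.09)*4000,(y+.02)*4000) for x,y in pts])
    w=cv2.warpPerspective(im,cv2.getPerspectiveTransform(src,dst),(440,440),flags=cv2.INTER_CUBIC)
    g=cv2.GaussianBlur(cv2.cvtColor(w,cv2.COLOR_RGB2GRAY).astype(float),(0,0),6)
    for nm,G,r0,lo in(("far edge dy/dx",g,352,120),("front edge dx/dy",g.T,88,100)):
        D=abs(np.diff(G,axis=0))[r0-40:r0+40,lo:lo+190]; e=D.argmax(0); k=np.polyfit(np.arange(len(e)),e,1)
        print(nm,"slope",k[0],"pos err mm",(np.median(e)-40)/4,"resid",np.std(e-np.polyval(k,np.arange(len(e)))))
show(); cap(); yaw()
E
python3 chk.py
```

```text
t 20.6 tcp in step [-0.0781  0.0344  0.0358] tilt 0.7983689702076128 toolz [-0.2062 -0.6859 -0.6979] tooly.ey 0.9999991347245946 F step [-7.4, -6.0, 1.7] q [ 0.2335  0.7623  1.3966 -0.6713  1.4825  0.7615] 0.02562072490144223
top [275 233] [276.0063 229.9241] 158
scene [313 167] [314.3545 173.0529] 189
cap in step (expect ~-.034 .034 .15) [-0.0367  0.0421  0.1476]
far edge dy/dx slope -0.07931871563726033 pos err mm 5.75 resid 30.81991175380505
front edge dx/dy slope 0.0722976726283422 pos err mm -2.75 resid 8.497169517412594
```

Squaring is working (yaw now ~0.08), so I'll keep pushing.

Request:
{"method": "carry_out", "body": {"steps": [[-0.05,0,0.05,0,0,0,0.3],[-0.05,0,0.05,0,0,0,0.3]]}}

```text
time_s: 20.95
position: [0.573, 0.0199, 0.0358]
tool_rot: [0.232, 0.738, 0.55, -0.313]
ft_force: [-3.2, 5.9, 1.2]
grip_width: 0.0258
grip_force: 2.8
```

Request:
{"method": "carry_out", "body": {"steps": [[-0.05,0,0.05,0,0,0,0.3],[-0.05,0,0.05,0,0,0,0.3]]}}

```text
time_s: 21.15
position: [0.5729, 0.0191, 0.0358]
tool_rot: [0.231, 0.739, 0.551, -0.31]
ft_force: [-1.3, 21.0, 5.0]
grip_width: 0.0256
grip_force: 9.9
```

Request:
{"method": "carry_out", "body": {"steps": [[-0.03,0,0.03,0,0,0,0.3],[-0.03,0,0.03,0,0,0,0.3]]}}

```text
time_s: 21.35
position: [0.5728, 0.0191, 0.0358]
tool_rot: [0.23, 0.74, 0.552, -0.309]
ft_force: [-1.7, 25.1, 4.7]
grip_width: 0.0255
grip_force: 11.9
```

```bash
python3 chk.py
```

```text
t 21.35 tcp in step [-0.0731  0.0345  0.0358] tilt 0.7906498286724944 toolz [-0.2024 -0.6814 -0.7034] tooly.ey 0.9999991329653743 F step [-23.6, -8.8, 4.7] q [ 0.2253  0.7524  1.4103 -0.6716  1.4682  0.7583] 0.02550334335054452
top [275 233] [277.9809 229.5414] 157
scene [313 167] [312.615  173.9626] 187
cap in step (expect ~-.034 .034 .15) [-0.034   0.0445  0.1474]
far edge dy/dx slope -0.07221894176978214 pos err mm 8.75 resid 35.834211913555826
front edge dx/dy slope 0.04407440940921252 pos err mm 0.5 resid 12.595355855991327
```

Flush with the step again, now at y .0445. For the y push I'll use a steeper tilt (1.0 rad) so the gripper body clears the front face.

Request:
{"method": "carry_out", "body": {"steps": [[0.1,0,-0.1,0,0,0,0.3],[0.5,0,-0.5,0,0,0,0.3],[0.56,0,-0.57,0,0,0,0.3],[0.56,0,-0.57,0,0,0,0],[0,1,0,0,0,0,0],[0,1,0,0,0,0,0],[0,1,0,0,0,0,0],[0,0.4,0,0,0,0,0],[0,0,0,0,0,0,0]]}}

```text
time_s: 22.4
position: [0.6722, 0.0451, 0.0368]
tool_rot: [0.234, 0.739, 0.549, -0.314]
ft_force: [-1.6, -1.9, 4.7]
grip_width: -0.0001
grip_force: 0.0
```

```bash
python3 chk.py; python3 - <<'E'
from plan import *
p,Q=now(); a=rows(p,Q,*goal(-.130,.115,.055,1.0),3,0); a=rows(*a,*goal(-.040,.115,.055,1.0),5,0)
E
```

```text
t 22.4 tcp in step [-0.1265  0.1222  0.0368] tilt 0.80459947723359 toolz [-0.206  -0.6905 -0.6934] tooly.ey 0.9999960998940964 F step [2.3, -1.0, 4.7] q [ 0.2327  0.9338  1.0756 -0.6747  1.602   0.6714] -9.079240257968815e-05
top [275 233] [277.9809 229.5414] 157
scene [313 167] [312.6066 173.9071] 183
cap in step (expect ~-.034 .034 .15) [-0.0339  0.0445  0.1475]
far edge dy/dx slope -0.0878942557090806 pos err mm 8.75 resid 36.409439638717295
front edge dx/dy slope -0.07203086249655537 pos err mm 0.5 resid 5.464494161091208
3 rows end in step: [-0.1299  0.1149  0.055 ]
[[-0.15, -0.08, -0.2, 0.0, -0.44, -0.0, 0], [-0.16, -0.08, -0.19, 0.0, -0.44, -0.0, 0], [-0.18, -0.08, -0.17, 0.0, -0.44, -0.0, 0]]
5 rows end in step: [-0.0399  0.1149  0.0551]
[[-0.39, 0.0, 0.61, 0.0, 0.0, -0.0, 0], [-0.38, 0.0, 0.6, 0.0, 0.0, -0.0, 0], [-0.39, 0.0, 0.61, 0.0, 0.0, -0.0, 0], [-0.39, 0.0, 0.6, 0.0, 0.0, -0.0, 0], [-0.39, 0.0, 0.61, 0.0, 0.0, -0.0, 0]]
```

Request:
{"method": "carry_out", "body": {"steps": [[-0.15,-0.08,-0.2,0,-0.44,0,0],[-0.16,-0.08,-0.19,0,-0.44,0,0],[-0.18,-0.08,-0.17,0,-0.44,0,0],[-0.39,0,0.61,0,0,0,0],[-0.39,0,0.61,0,0,0,0],[-0.39,0,0.61,0,0,0,0],[-0.39,0,0.61,0,0,0,0],[-0.39,0,0.61,0,0,0,0],[0,-0.5,0,0,0,0,0],[0,-0.2,0,0,0,0,0]]}}

```text
time_s: 23.55
position: [0.6217, -0.0304, 0.0527]
tool_rot: [0.285, 0.703, 0.525, -0.385]
ft_force: [-0.4, -0.1, -0.1]
grip_width: 0.0001
grip_force: 0.0
```

```bash
python3 chk.py
```

```text
t 23.55 tcp in step [-0.0397  0.0954  0.0527] tilt 0.9998235156988524 toolz [-0.2419 -0.8058 -0.5405] tooly.ey 0.999995557362896 F step [0.3, -0.4, -0.1] q [ 0.1929  0.8929  1.2365 -0.841   1.6168  0.7175] 6.894029482844997e-05
top [275 233] [277.9809 229.5414] 157
scene [313 167] [312.6398 173.9301] 186
cap in step (expect ~-.034 .034 .15) [-0.034   0.0445  0.1475]
far edge dy/dx slope -0.09229968463917175 pos err mm 9.5 resid 18.850109265525656
front edge dx/dy slope -0.18419084360114926 pos err mm 0.5 resid 9.914356539563164
```

Request:
{"method": "carry_out", "body": {"steps": [[0,-0.1,0,0,0,0,0],[0,-0.1,0,0,0,0,0],[0,-0.1,0,0,0,0,0],[0,-0.1,0,0,0,0,0],[0,-0.1,0,0,0,0,0]]}}

```text
time_s: 24.2
position: [0.6147, -0.0268, 0.0554]
tool_rot: [0.289, 0.704, 0.525, -0.382]
ft_force: [6.7, 2.5, 2.3]
grip_width: 0.0001
grip_force: 3.2
```

```bash
python3 chk.py
```

```text
t 24.2 tcp in step [-0.0411  0.0877  0.0554] tilt 0.9983339089739435 toolz [-0.2341 -0.8073 -0.5417] tooly.ey 0.9999711349874589 F step [-4.3, 5.7, 2.3] q [ 0.201   0.8755  1.2619 -0.8404  1.6096  0.734 ] 8.844826349422685e-05
top [275 233] [276.5063 231.5949] 158
scene [313 167] [313.7527 170.9341] 182
cap in step (expect ~-.034 .034 .15) [-0.0345  0.0393  0.149 ]
far edge dy/dx slope -0.04279459556395321 pos err mm 4.25 resid 0.7781716723782963
front edge dx/dy slope -0.11380720562313273 pos err mm 0.0 resid 10.515643638884574
```

Request:
{"method": "carry_out", "body": {"steps": [[0.03,-0.1,-0.05,0,0,0,0],[0.03,-0.1,-0.05,0,0,0,0],[0,-0.1,0,0,0,0,0]]}}

```text
time_s: 24.65
position: [0.609, -0.0223, 0.0541]
tool_rot: [0.289, 0.704, 0.526, -0.381]
ft_force: [14.0, -3.1, -3.1]
grip_width: -0.0003
grip_force: 7.5
```

```bash
python3 chk.py
```

```text
t 24.65 tcp in step [-0.0438  0.081   0.0541] tilt 0.9969221369055026 toolz [-0.2315 -0.8073 -0.5429] tooly.ey 0.9999540294456825 F step [-1.1, 14.3, -3.1] q [ 0.209   0.8693  1.2765 -0.8362  1.6062  0.7437] -0.0002603935530210902
top [275 233] [275.0064 233.3121] 157
scene [313 167] [314.8087 169.8525] 183
cap in step (expect ~-.034 .034 .15) [-0.0357  0.0353  0.1472]
far edge dy/dx slope -0.039885927733819486 pos err mm 0.5 resid 12.734560590431794
front edge dx/dy slope -0.10738451713927033 pos err mm -0.875 resid 9.593442317995098
```

Request:
{"method": "carry_out", "body": {"steps": [[0,-0.08,0,0,0,0,0],[0,0,0,0,0,0,0]]}}

```text
time_s: 25.0
position: [0.6091, -0.0221, 0.054]
tool_rot: [0.29, 0.704, 0.526, -0.379]
ft_force: [15.7, -3.8, -4.6]
grip_width: 0.0001
grip_force: 8.0
```

Request:
{"method": "carry_out", "body": {"steps": [[0.05,0.1,-0.08,0,0,0,0],[0.05,0.2,-0.08,0,0,0,0],[0,0.3,0,0,0,0,0],[0,0.5,0,0,0,0,0],[0,0,0,0,0,0,0]]}}

```text
time_s: 25.5
position: [0.6313, -0.0256, 0.0537]
tool_rot: [0.286, 0.704, 0.524, -0.385]
ft_force: [0.9, 0.4, 0.5]
grip_width: -0.0005
grip_force: 0.0
```

```bash
python3 chk.py; python3 - <<'E'
from plan import *
p,Q=now(); a=rows(p,Q,*goal(-.135,.115,.055,1.0),5,0); a=rows(*a,*goal(-.135,.036,.040,.8),4,.3);a=rows(*a,*goal(-.082,.036,.036,.8),6,.3)
E
```

```text
t 25.5 tcp in step [-0.047   0.1033  0.0537] tilt 1.0006844109022743 toolz [-0.2419 -0.8063 -0.5397] tooly.ey 0.9999995186981245 F step [-0.6, 0.7, 0.5] q [ 0.197   0.9095  1.2021 -0.8402  1.6316  0.7098] -0.00046073148925574473
top [275 233] [274.6792 232.5346] 159
scene [313 167] [315.2346 170.324 ] 179
cap in step (expect ~-.034 .034 .15) [-0.0367  0.0363  0.1475]
far edge dy/dx slope -0.10069851767289036 pos err mm 3.75 resid 7.898204961386306
front edge dx/dy slope -0.08204805206734096 pos err mm -1.5 resid 1.2068154167349274
5 rows end in step: [-0.135  0.115  0.055]
[[0.37, 0.1, -0.6, -0.0, 0.0, 0.0, 0], [0.37, 0.11, -0.6, -0.0, 0.0, 0.0, 0], [0.36, 0.1, -0.59, -0.0, 0.0, 0.0, 0], [0.37, 0.11, -0.6, -0.0, 0.0, 0.0, 0], [0.37, 0.1, -0.6, -0.0, 0.0, 0.0, 0]]
4 rows end in step: [-0.135   0.0359  0.0401]
[[0.13, -0.79, 0.08, -0.0, 0.34, 0.0, 0.3], [0.12, -0.79, 0.09, -0.0, 0.34, 0.0, 0.3], [0.12, -0.79, 0.09, -0.0, 0.34, 0.0, 0.3], [0.11, -0.79, 0.1, -0.0, 0.34, 0.0, 0.3]]
6 rows end in step: [-0.0821  0.0359  0.036 ]
[[-0.23, 0.0, 0.27, -0.0, -0.0, 0.0, 0.3], [-0.22, 0.0, 0.27, -0.0, -0.0, 0.0, 0.3], [-0.23, 0.0, 0.28, -0.0, -0.0, 0.0, 0.3], [-0.23, 0.0, 0.27, -0.0, -0.0, 0.0, 0.3], [-0.23, 0.0, 0.27, -0.0, -0.0, 0.0, 0.3], [-0.22, 0.0, 0.27, -0.0, -0.0, 0.0, 0.3]]
```

Cap is at (−.0367,.0363), and the front edge shows about 0.08 of ccw yaw. So: square it on the step again with a slight −y bias, then push in y centrally with a vertical tool leaning away in +y.

Request:
{"method": "carry_out", "body": {"steps": [[0.37,0.1,-0.6,0,0,0,0],[0.37,0.1,-0.6,0,0,0,0],[0.37,0.1,-0.6,0,0,0,0],[0.37,0.1,-0.6,0,0,0,0],[0.37,0.1,-0.6,0,0,0,0.3],[0.12,-0.79,0.09,0,0.34,0,0.3],[0.12,-0.79,0.09,0,0.34,0,0.3],[0.12,-0.79,0.09,0,0.34,0,0.3],[0.12,-0.6,0.09,0,0.34,0,0.3],[-0.23,0,0.27,0,0,0,0.3],[-0.23,0,0.27,0,0,0,0.3],[-0.23,0,0.27,0,0,0,0.3],[-0.23,0,0.27,0,0,0,0.3],[-0.23,0,0.27,0,0,0,0.3]]}}

```text
time_s: 27.05
position: [0.5844, 0.0335, 0.037]
tool_rot: [0.232, 0.739, 0.55, -0.311]
ft_force: [0.6, 0.2, -0.2]
grip_width: 0.0257
grip_force: 0.0
```

Request:
{"method": "carry_out", "body": {"steps": [[-0.07,-0.05,0.07,0,0,0,0.3],[-0.07,-0.05,0.07,0,0,0,0.3],[-0.07,-0.05,0.07,0,0,0,0.3],[-0.07,-0.05,0.07,0,0,0,0.3],[-0.04,-0.03,0.04,0,0,0,0.3]]}}

```text
time_s: 27.55
position: [0.5755, 0.0255, 0.0377]
tool_rot: [0.232, 0.739, 0.551, -0.311]
ft_force: [-0.2, 0.3, -0.4]
grip_width: 0.0258
grip_force: 0.0
```

```bash
python3 chk.py
```

```text
t 27.55 tcp in step [-0.0801  0.0352  0.0377] tilt 0.796484619993038 toolz [-0.2042 -0.6851 -0.6992] tooly.ey 0.9999997595644267 F step [-0.2, -0.3, -0.4] q [ 0.2352  0.7606  1.3934 -0.67    1.4846  0.7599] 0.025840173362773104
top [275 233] [274.6792 232.5346] 159
scene [313 167] [315.2111 170.2889] 180
cap in step (expect ~-.034 .034 .15) [-0.0367  0.0363  0.1476]
far edge dy/dx slope 0.08180748555507446 pos err mm 0.75 resid 0.6147289668718707
front edge dx/dy slope -0.065752513920053 pos err mm -1.75 resid 3.0372795185885186
```

Request:
{"method": "carry_out", "body": {"steps": [[-0.05,0.15,0.05,0,0,0,0.3],[-0.05,-0.04,0.05,0,0,0,0.3],[-0.05,-0.04,0.05,0,0,0,0.3],[-0.05,-0.04,0.05,0,0,0,0.3]]}}

```text
time_s: 28.1
position: [0.5773, 0.0196, 0.0381]
tool_rot: [0.233, 0.739, 0.552, -0.307]
ft_force: [4.3, 3.3, 0.3]
grip_width: 0.0257
grip_force: 2.4
```

Request:
{"method": "carry_out", "body": {"steps": [[-0.04,-0.03,0.04,0,0,0,0.3],[-0.04,-0.03,0.04,0,0,0,0.3]]}}

```text
time_s: 28.3
position: [0.5766, 0.0184, 0.0383]
tool_rot: [0.233, 0.74, 0.552, -0.305]
ft_force: [8.8, 9.9, -1.2]
grip_width: 0.0255
grip_force: 5.8
```

Request:
{"method": "carry_out", "body": {"steps": [[-0.04,0,0.04,0,0,0,0.3],[-0.04,0,0.04,0,0,0,0.3]]}}

```text
time_s: 28.5
position: [0.577, 0.018, 0.0383]
tool_rot: [0.233, 0.741, 0.553, -0.303]
ft_force: [9.3, 17.4, 2.2]
grip_width: 0.0257
grip_force: 9.7
```

```bash
python3 chk.py
```

```text
t 28.5 tcp in step [-0.0732  0.0388  0.0383] tilt 0.7834274389684727 toolz [-0.1913 -0.6793 -0.7085] tooly.ey 0.9999328642176232 F step [-19.3, 4.0, 2.2] q [ 0.2225  0.746   1.4106 -0.6741  1.4593  0.7564] 0.025737583155538077
top [275 233] [275.9494 233.4241] 158
scene [313 167] [313.7569 169.8287] 181
cap in step (expect ~-.034 .034 .15) [-0.034   0.0359  0.1474]
far edge dy/dx slope 0.002613864504192532 pos err mm 0.25 resid 0.6041873373012075
front edge dx/dy slope 0.015146942399629212 pos err mm 0.75 resid 5.158038171403296
```

Flush with the step, square (slope 0.003), y about .034–.036 and within limits. I'll retract straight back and check.

Request:
{"method": "carry_out", "body": {"steps": [[0.08,0,-0.08,0,0,0,0.3],[0.08,0,-0.08,0,0,0,0.3],[0.2,0,-0.2,0,0,0,0.3],[0.5,0,-0.5,0,0,0,0.3],[0.5,0,-0.5,0,0,0,0.3],[0,0,0,0,0,0,0.3]]}}

```text
time_s: 29.25
position: [0.5852, 0.061, 0.0368]
tool_rot: [0.232, 0.739, 0.551, -0.311]
ft_force: [0.2, -0.4, -0.6]
grip_width: 0.0257
grip_force: 0.0
```

```bash
python3 chk.py; python3 - <<'E'
from cap import *
M=[];uv=[]
for n in("top","scene"):
    c,a=blob(optics.snapshot(n),(100,150,60),(125,255,255),proj(n,to_w(S,(-.041,.229,.152))).astype(int),12); uv.append(c);print(n,c,a)
E
```

```text
t 29.25 tcp in step [-0.1168  0.0343  0.0368] tilt 0.7963788192676031 toolz [-0.2036 -0.6852 -0.6993] tooly.ey 0.9999984019510995 F step [0.3, 0.3, -0.6] q [ 0.2814  0.7975  1.327  -0.6462  1.5314  0.7716] 0.025702015022501624
top [275 233] [275.6792 233.4654] 159
scene [313 167] [313.9333 169.7278] 180
cap in step (expect ~-.034 .034 .15) [-0.0343  0.0356  0.1474]
far edge dy/dx slope -0.10113066260765322 pos err mm 0.0 resid 11.029461200358943
front edge dx/dy slope 0.041641625879708155 pos err mm 1.5 resid 3.565736670275352
top [317.219  149.2993] 137
scene [289.489  278.9648] 227
```

Request:
{"method": "carry_out", "body": {"steps": [[0.7,0,-0.7,0,0,0,0.3],[0.7,0,-0.7,0,0,0,0.3],[0.5,0,-0.8,0,0,0,0.3],[0.3,0,-0.9,0,0,0,0.3],[0,0,-1,0,0,0,0.3],[0,0,-1,0,0,0,0.3],[0,0,0,0,0,0,0.3]]}}

```text
time_s: 30.2
position: [0.6242, 0.1856, 0.09]
tool_rot: [0.233, 0.74, 0.551, -0.308]
ft_force: [-0.3, -0.1, 0.8]
grip_width: 0.0255
grip_force: 0.0
```

```bash
python3 - <<'E'
import re
s=open("chk.py").read().replace("k=np.polyfit(np.arange(len(e)),e,1)","e0=e; q=abs(e-np.median(e))<16; x=np.arange(len(e))[q]; k=np.polyfit(x,e[q],1)").replace('"resid",np.std(e-np.polyval(k,np.arange(len(e))))','"n",q.sum(),"resid",np.std(e[q]-np.polyval(k,x))')
open("chk.py","w").write(s)
E
python3 chk.py
```

```text
t 30.2 tcp in step [-0.2473  0.036   0.09  ] tilt 0.7925646498571028 toolz [-0.1991 -0.6838 -0.702 ] tooly.ey 0.9999841434101153 F step [0.2, -0.3, 0.8] q [ 0.4204  0.8883  1.0282 -0.5867  1.7678  0.7579] 0.025514778874378096
top [275 233] [275.6792 233.4654] 159
scene [313 167] [313.9111 169.6778] 180
cap in step (expect ~-.034 .034 .15) [-0.0343  0.0356  0.1475]
far edge dy/dx slope -0.0026051166310189756 pos err mm 0.75 n 190 resid 1.0615280165993926
front edge dx/dy slope 0.045788879126396474 pos err mm 0.5 n 155 resid 1.2449766419565462
```

Far edge is square (−0.003), the cap is in the corner, the robot is clear and the neighbour hasn't moved. Handing in.

```bash
python3 -c "
from station import ctrl
print(ctrl.close_job())"
```

```text
the job is handed in; nothing more can be done
None
```

I handed the job in at about 30 s; by my last measurements the carton stands upright in the corner, about 0–1 mm off the step and 1–2 mm off the plate, and square to about 0.05 rad at worst. The verdict was not shown; the force peaked at about 45 N while tipping (right at the crush limit, no failure reported), the neighbour had not moved, and I did not re-measure the jar and oil bottle at the end.

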